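# Nest the upside-down pot lids on the saucepan

### The job

Clear the lids away: the saucepan's own large lid already lies upside down on the pan, so nest the other two upside-down lids in it, the medium one inside the large one and the small one inside the medium one. Each should end standing level on its knob in the middle of the lid below, with the large lid still lying flat on the pan. Lower the lids in rather than dropping them, and do not shift the pan or the things standing about.

Things in the scene. Friction and masses are not known exactly. Their poses are not given: they have to be found in the camera images.
- lid_medium: Upside-down domed steel pot lid, grey silicone rim, black knob underneath (42 mm across, 15 high). Origin: centre of the knob's flat face, lowermost; z up. 164 mm across, rim top 56 mm above the origin. Rim band 8 thick, 14 high: can be pinched from above, a finger inside, one outside. Inner floor 18 mm above the origin. 0.15-0.26 kg. Left or right of the pan.
- lid_small: Upside-down domed steel pot lid, grey silicone rim, black knob underneath (42 mm across, 15 high). Origin: centre of the knob's flat face, lowermost; z up. 120 mm across, rim top 49 mm above the origin. Rim band 8 mm thick, 14 mm high, pinched likewise. 0.1-0.17 kg. Seated in the medium lid, its origin is 18 mm above that lid's origin.
- lid_large: Upside-down domed steel pot lid, grey silicone rim, black knob underneath (42 mm across, 15 high). Origin: centre of the knob's flat face, lowermost; z up. 212 mm across, rim top 63 mm above the origin. Lies loose on the pan: flange, 49 mm above the origin, on the pan's rim. 0.3 kg. Flat inner floor (90 mm across) 18 mm above the origin: there the medium lid's origin comes when seated.
- saucepan: Steel saucepan, 206 mm across, 113 mm high, loose, 0.95 kg, standing on the worktop under the large lid. Origin on the worktop, z up; the pan's axis is at y = +92 mm in its own frame, and its long handle runs along its own -y (to -196 mm, up to 138 mm high), pointing away to the back right.
- pan_mouth (a point): Centre of the saucepan's mouth, on its axis at the height of its rim (113 mm above the worktop).
- salt_shaker: Bystander: glass salt shaker with a grey cap, 44 mm across, 90 mm high, loose, near the front edge; origin under its centre.
- garlic: Bystander: garlic bulb, 48 x 50 x 51 mm, loose, near the front edge; origin under its centre.
- pepper_mill: Bystander: dark wooden pepper mill, 55 mm across, 171 mm high, loose, at the right; origin under its centre.
- jar_blue: Bystander: small white jar with a blue cap, 44 mm across, 75 mm high, loose, at the back left; origin under its centre.
- lemon: Bystander: lemon, 72 x 55 x 56 mm, loose, at the right; origin under its centre.

How it is judged (in metres and radians):
At the end, for the whole second after the job is handed in: Medium lid seated in the large and small in the medium: centres within 15 mm, seated height within 5 mm, tilt under 0.1 rad, at rest; large lid still on the pan, centred within 20 mm, resting on its rim, tilt under 0.08 rad (horizontal distance between lid_medium and lid_large below 0.015 m and z of lid_medium in the frame of lid_large between 0.013 and 0.023 m and angle between each of lid_medium, lid_small's own z axis and vertical below 0.1 rad and linear speed of each of lid_medium, lid_small below 0.02 m/s and angular speed of each of lid_medium, lid_small below 0.1 rad/s and horizontal distance between lid_small and lid_medium below 0.015 m and z of lid_small in the frame of lid_medium between 0.013 and 0.023 m and horizontal distance between lid_large and pan_mouth below 0.02 m and z of lid_large in the frame of pan_mouth between -0.055 and -0.043 m and angle between lid_large's own z axis and vertical below 0.08 rad); the robot touches nothing.
It fails at once if the medium lid is dropped (falling free faster than 0.5 m/s, about 13 mm) (linear speed of lid_medium above 0.5 m/s and contact force between the fingers and lid_medium below 0.05 N).
It fails at once if the small lid is dropped (falling free faster than 0.5 m/s, about 13 mm) (linear speed of lid_small above 0.5 m/s and contact force between the fingers and lid_small below 0.05 N).
It fails at once if the saucepan is shifted by more than 40 mm (distance of saucepan from where it was at the start of the episode above 0.04 m).
It fails at once if a bystander is shifted by more than 40 mm (distance of any of salt_shaker, garlic, pepper_mill, jar_blue, lemon from where it was at the start of the episode above 0.04 m).
It also fails if it takes over 67 s, if anything falls off the work surface, if the arm or the gripper's body presses on something with over 40 N, if the wrist force passes 120 N, or if a joint passes its speed limit or range.

### The arm

A 6-joint arm with a two-finger parallel gripper is mounted at the origin on a cart in front of the work surface, level with it; the furniture and walls round the work are solid. World frame = base frame: x ahead of the robot, y to its left, z up, the work surface at z = 0. Lengths are in m, angles in degrees, forces in N, time in s.
With the tool pointing down it reaches from about 0.3 to 0.875 m from the base axis. Payload 6.4 kg.
Tool frame: the origin (TCP) lies at the centre of the arm's flange, where the gripper is bolted on; the fingertips stand 166 mm ahead of it and the grasp point (between the pads) lies 147 mm ahead of it (finger_overhang is the distance from the TCP to the fingertips, in m); z points along the fingers, y is the line along which they close (so a half turn about z gives the same grasp; the last joint's range is limited). The gripper opens to 88 mm and grips with 3 to 60 N. Pads are 18 mm wide; open, the fingers measure 123 mm over their backs; the gripper's body (75 mm by 187 mm) begins 45 mm behind the grasp point.
Start: joints at [62.149, 10.359, 92.074, -0, 77.567, -11.82], TCP at [0.159, 0.553, 0.405] pointing down, gripper open.
Joint ranges: [-171.53, 171.53], [-51.25, 118.39], [17.06, 147.69], [-65.23, 245.23], [0, 150.52], [-178.68, 178.68]. Speed limits (degrees/s): [147.25, 147.25, 172.46, 180, 180, 180].

### API

Orientations are given as a 3x3 rotation matrix whose columns are the frame's x, y, z axes.
In Python, from rig import * gives the robot as it stands.
- The arm moves only by the shell command python3 -m handwheel 'ROWS' [FORCE]. ROWS is a JSON object of lists of equal length, an entry for each row: "offset": the shift along the tool's x, y, z normalised to -1 to 1, where 1 is 50 cm, a list of three; "rot": the turn, a rotation vector about the tool's x, y, z normalised to -1 to 1, where 1 is 2 pi rad, a list of three; "gripper": the opening, from -1 (shut) to 1 (fully open). A call has 1 to 12 rows; each row shifts and turns the commanded pose from where the row before left it, along the tool's axes as they then stand; what a row does not reach is not made up. A row lasts 1/8 s, in which the tool goes at most 62.5 mm and 10.7 degrees, less where a joint would pass 70% of its speed; a pose out of reach is approached as far as the arm can. A call with a number of a shift or a turn outside -1 to 1 is refused whole. A call with a gripper value outside its range is refused whole. The fingers move at their own pace and stop on an object; FORCE is the grip in N (left out, the last holds). Time passes only in rows, so rows that do not move let the fingers close. It gives the time, the measured TCP pose, the force, the opening and the grip force at its end, in the units of the state.
- read_state(): the state, without advancing time (a new reading comes with each control period).
- camera(name): name is "scene" or "top" or "wrist"; returns the picture (384x512x3 uint8, red, green, blue); there is no depth.
- camera_params(name): a dict with "intrinsics" (3x3 intrinsics, pixels), "cam_to_world" (4x4, takes a point from camera to world coordinates). Camera axes: x right, y down, z forward; pixel columns grow to the right and rows downward; lengths in m; the calibration is good to about 2 mm. A picture is of the moment at which its call begins: read the wrist's pose just before it. camera_params takes no time and is no camera call; for the wrist camera it gives the pose at the moment of the call.
- sign_off(): hands the job in; it is judged then, once.
The state is a dict: "clock": time; "joint_pos": joint angles; "joint_vel": joint speeds; "joint_efforts": joint torques, N m; "position": TCP position; "ee_rot": TCP orientation; "wrist_force": force on the tool from outside, world axes, zero at the start; "torque": the same for the moment, N m; "finger_gap": opening from 0.0 (shut) to 1.0 (fully open); "grip_force": force on a finger pad.
Only numpy, scipy, OpenCV 4.12 (cv2) and the standard library are available. Lean on these libraries where they do the work, as an engineer would, in place of code of your own. Each camera call takes 0.05 s, during which the arm holds its last target. There are 200 camera calls.

## Working session

There is one attempt and no reset: what is moved stays moved. The work goes in short steps, Python scripts to look and compute and a shell command to move; the robot and the scene stay as the last step left them, time stands still between calls to the robot, and variables do not carry over. Pictures are saved under pics/ and viewed, at most 10 in all, crops included, and the job is handed in when it is done.

```bash
mkdir -p pics; python3 - <<'E'
from rig import *
import cv2,numpy as np
np.set_printoptions(precision=4,suppress=True)
for n in("top","scene"):
    p=camera_params(n);im=camera(n);cv2.imwrite(f"pics/{n}0.png",im[:,:,::-1]);print(n,np.array(p["intrinsics"]),np.array(p["cam_to_world"]))
s=read_state();print(s)
E
```

```text
top [[386.0259   0.     251.9578]
 [  0.     386.0259 194.5343]
 [  0.       0.       1.    ]] [[ 0.0047 -0.9921  0.1251  0.3696]
 [-0.9998 -0.0022  0.0202 -0.0662]
 [-0.0198 -0.1252 -0.9919  1.516 ]
 [ 0.      0.      0.      1.    ]]
scene [[367.3546   0.     257.9038]
 [  0.     367.3546 190.7906]
 [  0.       0.       1.    ]] [[ 0.718  -0.421   0.5542 -0.1339]
 [-0.6957 -0.4563  0.5547 -0.702 ]
 [ 0.0194 -0.7839 -0.6206  0.8524]
 [ 0.      0.      0.      1.    ]]
{'clock': 0.1, 'joint_pos': array([ 62.1489,  10.3987,  92.1241,  -0.0017,  77.5653, -11.8207]), 'joint_vel': array([-0.0278, -0.0515, -0.1664,  0.0214, -0.0046,  0.0238]), 'joint_efforts': array([  0.0001, -43.4821, -34.2693,   0.0703,   0.0341,  -0.0001]), 'position': array([0.1587, 0.5525, 0.4039]), 'ee_rot': array([[-0.9611,  0.2761, -0.0007],
       [ 0.2761,  0.9611, -0.0014],
       [ 0.0003, -0.0015, -1.    ]]), 'wrist_force': array([-0.6939,  0.7108,  0.0425]), 'torque': array([ 0.0241, -0.0118,  0.0111]), 'grip_force': 0.0, 'finger_gap': 0.9995688790992951}
```

View pics/top0.png

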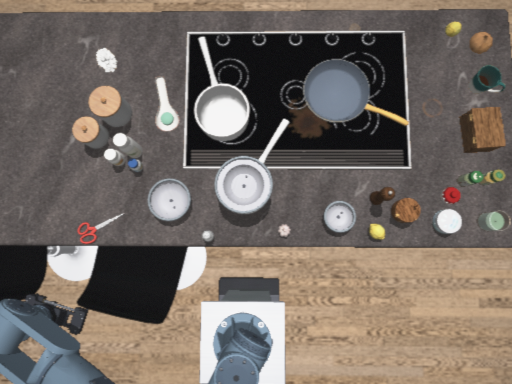

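View pics/scene0.png

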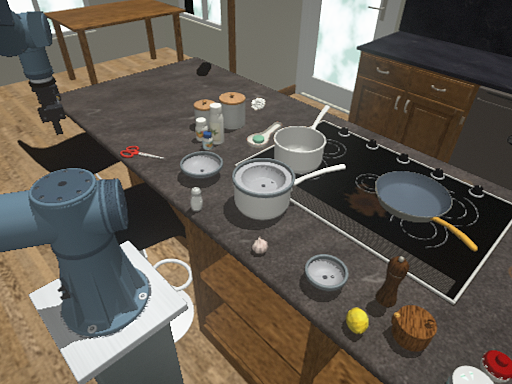

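```bash
cat > h.py <<'E'
from rig import *
import cv2,numpy as np
np.set_printoptions(precision=4,suppress=True)
def cast(n,uv,z,p=None):
    p=p or camera_params(n);K=np.array(p["intrinsics"]);T=np.array(p["cam_to_world"])
    uv=np.atleast_2d(np.array(uv,float));d=np.c_[uv,np.ones(len(uv))]@np.linalg.inv(K).T@T[:3,:3].T
    return T[:3,3]+d*((z-T[2,3])/d[:,2:])
def circ(P):
    A=np.c_[2*P[:,:2],np.ones(len(P))];s=np.linalg.lstsq(A,(P[:,:2]**2).sum(1),rcond=None)[0]
    r=np.sqrt(s[2]+s[0]**2+s[1]**2);return s[0],s[1],r,np.abs(np.hypot(*(P[:,:2]-s[:2]).T)-r).max()
E
python3 - <<'E'
from h import *
im=cv2.imread("pics/top0.png")
for nm,c,z,w in(("med",(169,201),.056,30),("large",(243,186),.127,38),("small",(340,217),.049,26)):
    sub=im[c[1]-w:c[1]+w,c[0]-w:c[0]+w];g=cv2.cvtColor(sub,cv2.COLOR_BGR2GRAY)
    t,m=cv2.threshold(g,0,255,cv2.THRESH_OTSU) if 0 else (95,(g>95).astype(np.uint8)*255)
    m=cv2.morphologyEx(m,cv2.MORPH_OPEN,np.ones((3,3),np.uint8))
    k=max(cv2.findContours(m,cv2.RETR_EXTERNAL,cv2.CHAIN_APPROX_NONE)[0],key=cv2.contourArea)
    P=cast("top",k[:,0]+np.array(c)-w,z);print(nm,circ(P))
    if nm=="large":
        for _ in range(4):
            x,y,r,e=circ(P);P=P[np.abs(np.hypot(P[:,0]-x,P[:,1]-y)-r)<.006]
        print(circ(P),len(P))
for nm,uv,z in(("shaker",(208,235),.09),("garlic",(284,230),.04),("lemon",(377,231),.03),("mill",(389,194),.171),("millbase",(377,196),.0),("jar",(135,165),.075),("pot",(222,112),.1),("handle tip",(287,122),.138)):
    print(nm,cast("top",uv,z)[0])
cv2.imwrite("pics/crop.png",cv2.resize(im[140:260,120:420],None,fx=2.6,fy=2.6,interpolation=cv2.INTER_CUBIC))
E
```

```text
med (np.float64(0.5383994411263663), np.float64(0.28431420515851386), np.float64(0.08396464996426833), np.float64(0.008696886174467316))
large (np.float64(0.5863790731781948), np.float64(-0.008050932476505124), np.float64(0.12473642507310434), np.float64(0.043185900649973935))
(np.float64(0.5879932275579308), np.float64(-0.006873848499413193), np.float64(0.12421980553654154), np.float64(0.005423450280705566)) 51
small (np.float64(0.494643389198539), np.float64(-0.3900315264494487), np.float64(0.07342258510179359), np.float64(0.040305697975693534))
shaker [0.3988 0.1241 0.09  ]
garlic [ 0.42   -0.1587  0.04  ]
lemon [ 0.418  -0.5132  0.03  ]
mill [ 0.5421 -0.517   0.171 ]
millbase [ 0.5561 -0.5271  0.    ]
jar [0.6642 0.4109 0.075 ]
pot [0.8646 0.0781 0.1   ]
handle tip [ 0.8126 -0.1659  0.138 ]
```

View pics/crop.png

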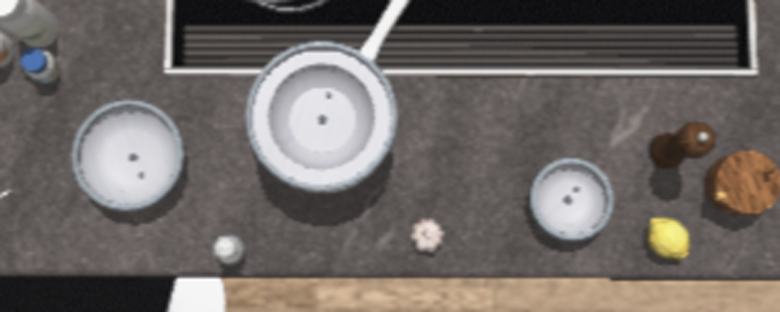

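```bash
python3 -m handwheel '{"offset":[[0,0,0],[0,0,0],[-0.076,-0.054,0],[-0.076,-0.054,0],[-0.076,-0.054,0],[-0.076,-0.054,0],[-0.076,-0.054,0],[-0.076,-0.054,0],[-0.076,-0.054,0],[-0.076,-0.054,0],[-0.076,-0.054,0],[-0.076,-0.054,0]],"rot":[[0,0,-0.0222],[0,0,-0.0223],[0,0,0],[0,0,0],[0,0,0],[0,0,0],[0,0,0],[0,0,0],[0,0,0],[0,0,0],[0,0,0],[0,0,0]],"gripper":[1,1,0,0,0,0,0,0,0,0,0,0]}' 50
python3 -m handwheel '{"offset":[[0,0,0],[0,0,0]],"rot":[[0,0,0],[0,0,0]],"gripper":[0,0]}'
python3 - <<'E'
from h import *
s=read_state();p=camera_params("wrist");im=camera("wrist");cv2.imwrite("pics/w1.png",im[:,:,::-1])
import pickle;pickle.dump(p,open("w1.pkl","wb"))
T=np.array(p["cam_to_world"]);R=s["ee_rot"];print(p["intrinsics"],R,s["position"],T,R.T@(T[:3,3]-s["position"]))
E
```

```text
clock: 1.6
position: [0.5397, 0.2815, 0.4042]
ee_rot: [[-1.0, 0.0, -0.001], [0.0, 1.0, -0.0], [0.001, -0.0, -1.0]]
wrist_force: [-0.3, 0.2, 0.3]
finger_gap: 0.501
grip_force: 0.0
clock: 1.85
position: [0.5383, 0.2827, 0.4041]
ee_rot: [[-1.0, 0.001, -0.002], [0.001, 1.0, -0.0], [0.002, -0.0, -1.0]]
wrist_force: [-0.1, 0.6, -0.9]
finger_gap: 0.501
grip_force: 0.0
[[342.5496   0.     258.0235]
 [  0.     342.5496 194.4793]
 [  0.       0.       1.    ]] [[-1.      0.0006 -0.0015]
 [ 0.0006  1.     -0.0001]
 [ 0.0015 -0.0001 -1.    ]] [0.5383 0.2827 0.4041] [[ 0.0013  0.9547  0.2977  0.4603]
 [ 1.     -0.0008 -0.0018  0.2829]
 [-0.0014  0.2977 -0.9547  0.3842]
 [ 0.      0.      0.      1.    ]] [0.078  0.0002 0.02  ]
```

View pics/w1.png

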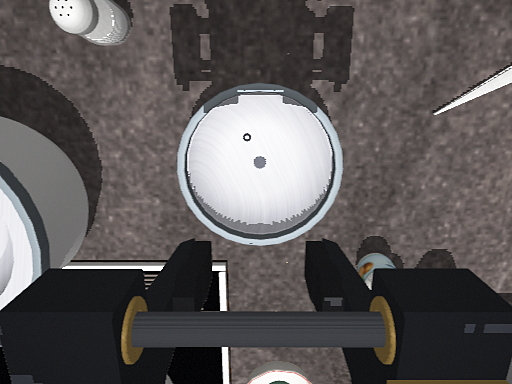

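```bash
cat >> h.py <<'E'
def rim(im,c,r0,r1,n,z,p=None):
    "outermost bluish rim pixel on rays; im BGR. Circle on plane z"
    f=im.astype(int);ok=((f[:,:,0]-f[:,:,2])>12)&(f.sum(2)>220);U=[]
    for a in np.linspace(0,2*np.pi,180,endpoint=False):
        for r in np.arange(r1,r0,-.5):
            u=np.array(c)+r*np.array([np.cos(a),np.sin(a)]);i,j=np.round(u).astype(int)[::-1]
            if 0<=i<im.shape[0] and 0<=j<im.shape[1] and ok[i,j]: U.append(u);break
    P=cast(n,U,z,p)
    for _ in range(8):
        x,y,r,e=circ(P);d=np.abs(np.hypot(P[:,0]-x,P[:,1]-y)-r);P=P[d<max(.0025,2*np.median(d))]
    return np.array(circ(P)),len(P)
E
python3 - <<'E'
from h import *
import pickle
p=pickle.load(open("w1.pkl","rb"));im=cv2.imread("pics/w1.png")
print("med wrist",rim(im,(260,164),70,95,"wrist",.056,p))
t=cv2.imread("pics/top0.png")
print("med",rim(t,(169,201),15,25,"top",.056))
print("large",rim(t,(243.8,184.6),22,32,"top",.127))
print("small",rim(t,(340,217),11,20,"top",.049))
s=cv2.imread("pics/scene0.png");print("large scene",rim(s,(263,179),16,40,"scene",.127))
E
```

```text
med wrist (array([0.5372, 0.2836, 0.0807, 0.0024]), 170)
med (array([0.5355, 0.2818, 0.0785, 0.0023]), 166)
large (array([ 0.5835, -0.0056,  0.1023,  0.0025]), 153)
small (array([ 0.4729, -0.368 ,  0.057 ,  0.0024]), 160)
large scene (array([0.6442, 0.0487, 0.1576, 0.0098]), 21)
```

```bash
python3 -m handwheel '{"offset":[[0.0026,-0.077,0],[0,-0.077,0],[0,0,0.08],[0,0,0.08],[0,0,0.08],[0,0,0.06],[0,0,0.03],[0,0,0],[0,0,0]],"rot":[[0,0,0],[0,0,0],[0,0,0],[0,0,0],[0,0,0],[0,0,0],[0,0,0],[0,0,0],[0,0,0]],"gripper":[0,0,0,0,0,0,0,0,0]}'
python3 - <<'E'
from h import *
im=camera("wrist");cv2.imwrite("pics/w2.png",im[:,:,::-1])
E
```

```text
clock: 3.02
position: [0.5379, 0.206, 0.2412]
ee_rot: [[-1.0, -0.0, 0.002], [-0.0, 1.0, 0.0], [-0.002, 0.0, -1.0]]
wrist_force: [-0.2, 0.6, -0.5]
finger_gap: 0.501
grip_force: 0.0
```

View pics/w2.png

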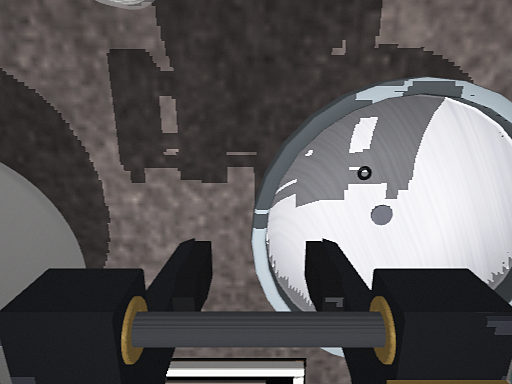

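```bash
python3 -m handwheel '{"offset":[[0,0,0.03],[0,0,0.022],[0,0,0.01],[0,0,0]],"rot":[[0,0,0],[0,0,0],[0,0,0],[0,0,0]],"gripper":[0,0,0,0]}' 60
python3 -m handwheel '{"offset":[[0,0,0],[0,0,0],[0,0,0],[0,0,0],[0,0,0],[0,0,0]],"rot":[[0,0,0],[0,0,0],[0,0,0],[0,0,0],[0,0,0],[0,0,0]],"gripper":[-0.6,-1,-1,-1,-1,-1]}' 60
```

```text
clock: 3.58
position: [0.5371, 0.2055, 0.2079]
ee_rot: [[-1.0, 0.0, -0.001], [0.0, 1.0, -0.0], [0.001, -0.0, -1.0]]
wrist_force: [0.2, -0.3, -0.4]
finger_gap: 0.501
grip_force: 0.0
clock: 4.32
position: [0.5374, 0.2056, 0.2088]
ee_rot: [[-1.0, 0.0, -0.0], [0.0, 1.0, -0.0], [0.0, -0.0, -1.0]]
wrist_force: [-0.9, -0.3, 0.8]
finger_gap: 0.068
grip_force: 59.9
```

```bash
python3 -m handwheel '{"offset":[[0,0,-0.01],[0,0,-0.02],[0,0,-0.04],[0,0,-0.06],[0,0,-0.08],[0,0,-0.08],[0,0,-0.03],[0,0,0],[0,0,0]],"rot":[[0,0,0],[0,0,0],[0,0,0],[0,0,0],[0,0,0],[0,0,0],[0,0,0],[0,0,0],[0,0,0]],"gripper":[-1,-1,-1,-1,-1,-1,-1,-1,-1]}'
python3 - <<'E'
from h import *
a=camera("wrist")[:,:,::-1];b=camera("scene")[:,:,::-1]
cv2.imwrite("pics/w3.png",a);cv2.imwrite("pics/s3.png",b)
cv2.imwrite("pics/v3.png",np.hstack([cv2.resize(a,(400,300)),cv2.resize(b[60:260,90:357],(400,300),interpolation=cv2.INTER_CUBIC)]))
E
```

```text
clock: 5.45
position: [0.5368, 0.2055, 0.367]
ee_rot: [[-1.0, 0.0, -0.003], [0.0, 1.0, -0.001], [0.003, -0.001, -1.0]]
wrist_force: [-0.2, 0.4, -2.8]
finger_gap: 0.068
grip_force: 60.0
```

View pics/v3.png

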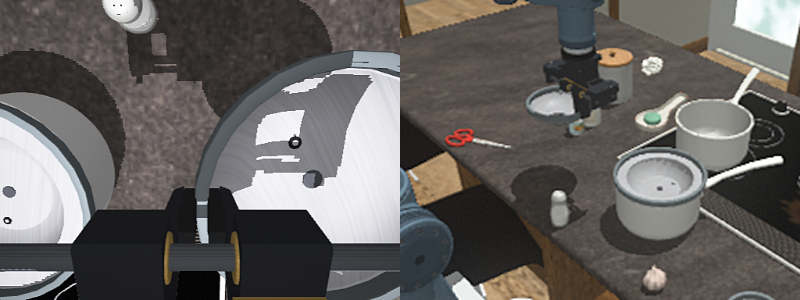

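```bash
python3 -m handwheel '{"offset":[[-0.01,-0.03,-0.01],[-0.01,-0.06,-0.02],[-0.01,-0.07,-0.01],[-0.01,-0.06,0],[0,-0.03,0],[0,0,0],[0,0,0]],"rot":[[0,0,0],[0,0,0],[0,0,0],[0,0,0],[0,0,0],[0,0,0],[0,0,0]],"gripper":[-1,-1,-1,-1,-1,-1,-1]}'
python3 - <<'E'
from h import *
import pickle
s=read_state();p=camera_params("wrist");a=camera("wrist")[:,:,::-1];t=camera("top")[:,:,::-1]
cv2.imwrite("pics/w4.png",a);cv2.imwrite("pics/t4.png",t);pickle.dump(p,open("w4.pkl","wb"));print(s["position"],s["ee_rot"],s["wrist_force"],s["torque"])
E
```

```text
clock: 6.42
position: [0.5572, 0.0812, 0.3886]
ee_rot: [[-1.0, -0.0, -0.0], [-0.0, 1.0, 0.001], [0.0, 0.001, -1.0]]
wrist_force: [0.1, -1.1, -3.1]
finger_gap: 0.068
grip_force: 60.0
[0.5572 0.0812 0.3886] [[-1.     -0.0002 -0.0003]
 [-0.0002  1.      0.0005]
 [ 0.0003  0.0005 -1.    ]] [ 0.0571 -1.0554 -3.0581] [-0.1771 -0.0333 -0.0242]
```

View pics/w4.png

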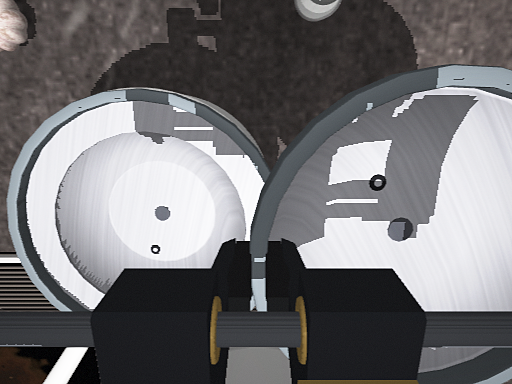

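```bash
python3 - <<'E'
from h import *
import pickle
from scipy.optimize import least_squares
p1=pickle.load(open("w1.pkl","rb"));p=pickle.load(open("w4.pkl","rb"));im=cv2.imread("pics/w4.png")
print("med screw w1",cast("wrist",(260,162),.019,p1))
print("large screw",cast("wrist",(162,213),.083,p))
# large: left/top arc of outer rim
f=im.astype(int);ok=((f[:,:,0]-f[:,:,2])>12)&(f.sum(2)>220)
def arc(c,r0,r1,a0,a1):
    U=[]
    for a in np.radians(np.arange(a0,a1,2)):
        for r in np.arange(r1,r0,-.5):
            u=np.array(c)+r*np.array([np.cos(a),np.sin(a)]);i,j=np.round(u).astype(int)[::-1]
            if 0<=i<384 and 0<=j<512 and ok[i,j]:U.append(u);break
    return np.array(U)
U=arc((145,205),100,150,150,280);print(len(U))
P=cast("wrist",U,.127,p)
for _ in range(6):
    c=circ(P);d=np.abs(np.hypot(P[:,0]-c[0],P[:,1]-c[1])-c[2]);P=P[d<max(.002,2.5*np.median(d))]
print("large rim free r",np.array(circ(P)),len(P))
o=least_squares(lambda q:np.hypot(P[:,0]-q[0],P[:,1]-q[1])-.106,[.58,0]);print("fixed r",o.x,np.abs(o.fun).max())
# held lid: expected z
zr=.3886-.166+.014
print("held screw",cast("wrist",(400,229),zr-.056+.019,p))
V=arc((410,215),130,190,185,300)
K=np.array(p["intrinsics"]);T=np.array(p["cam_to_world"])
d=np.c_[V,np.ones(len(V))]@np.linalg.inv(K).T@T[:3,:3].T
g=np.array([.5572,.0812,zr])
def res(q):
    # lid axis n; center at c
    n=np.array([q[2],q[3],1]);n/=np.linalg.norm(n);c=g+np.array([q[0],q[1],0]);c[2]+=-(q[2]*q[0]+q[3]*q[1])
    X=T[:3,3]+d*(((c-T[:3,3])@n)/(d@n))[:,None]
    sc=T[:3,3]+0; w=c-n*.037; uv=K@(T[:3,:3].T@(w-T[:3,3]));uv=uv[:2]/uv[2]
    return np.r_[np.linalg.norm(X-c,axis=1)-.082,(uv-[400,229])*.0005*3]
o=least_squares(res,[0,.078,0,0],loss="soft_l1",f_scale=.002);print("held offset,tilt normal",o.x,np.abs(o.fun).mean(),len(V))
E
```

```text
med screw w1 [[0.5373 0.2844 0.019 ]]
large screw [[ 0.5859 -0.0044  0.083 ]]
61
large rim free r [ 0.5856 -0.0039  0.105   0.0006] 59
fixed r [ 0.5863 -0.003 ] 0.0008818077527934925
held screw [[0.5515 0.1569 0.1996]]
held offset,tilt normal [-0.003   0.0705  0.148  -0.0714] 0.0025909179945083 27
```

```bash
python3 - <<'E'
from h import *
import pickle
from scipy.optimize import least_squares
p=pickle.load(open("w4.pkl","rb"));im=cv2.imread("pics/w4.png")
p1=pickle.load(open("w1.pkl","rb"));S=cast("wrist",[(260,162),(247,137)],.019,p1);print("screw->vent w1",S[1]-S[0])
zr=.3886-.166+.014
H=cast("wrist",[(400,229),(377.5,183)],zr-.037,p);print("held",H[1]-H[0])
f=im.astype(int);ok=(f[:,:,0]-f[:,:,2])>=7
ok=cv2.morphologyEx(ok.astype(np.uint8),cv2.MORPH_OPEN,np.ones((3,3),np.uint8))>0
V=[]
for a in np.radians(np.arange(190,300,2)):
    for r in np.arange(190,130,-.5):
        u=np.array((410,215))+r*np.array([np.cos(a),np.sin(a)]);i,j=np.round(u).astype(int)[::-1]
        if 0<=i<384 and 0<=j<512 and ok[i,j]:V.append(u);break
V=np.array(V);print(len(V),V[::6].round())
K=np.array(p["intrinsics"]);T=np.array(p["cam_to_world"])
d=np.c_[V,np.ones(len(V))]@np.linalg.inv(K).T@T[:3,:3].T
P=cast("wrist",V,zr,p);print("level fit",np.array(circ(P)))
g=np.array([.5572,.0812,zr])
def res(q,full=0):
    n=np.array([q[2],q[3],1]);n/=np.linalg.norm(n);c=g+np.array([q[0],q[1],-(q[2]*q[0]+q[3]*q[1])])
    X=T[:3,3]+d*(((c-T[:3,3])@n)/(d@n))[:,None]
    w=c-n*.037; uv=K@(T[:3,:3].T@(w-T[:3,3]));uv=uv[:2]/uv[2]
    return np.r_[np.linalg.norm(X-c,axis=1)-.082,(uv-[400,229])*.0005*3,10*.001*0]
o=least_squares(res,[0,.078,0,0],loss="soft_l1",f_scale=.001);print(o.x,np.abs(o.fun).mean())
E
```

```text
screw->vent w1 [-0.027  -0.0138  0.    ]
held [-0.0255 -0.0146  0.    ]
55 [[223. 182.]
 [238. 145.]
 [299. 140.]
 [318. 119.]
 [339. 101.]
 [363.  87.]
 [391.  79.]
 [420.  69.]
 [453.  64.]
 [489.  66.]]
level fit [0.5358 0.1388 0.0623 0.0141]
[-0.0036  0.0701  0.1359 -0.0769] 0.0017923946035327534
```

```bash
cat > tilt.py <<'E'
from h import *
from scipy.optimize import least_squares
def tilt(im,p,g,sc,c0,a0,a1,r0,r1,R,h,side=1,thr=7):
    "g: grip point at rim top; sc screw px; R rim radius; h screw below rim top; returns centre offset from g, normal tilt"
    f=im.astype(int);ok=cv2.morphologyEx(((f[:,:,0]-f[:,:,2])>=thr).astype(np.uint8),cv2.MORPH_OPEN,np.ones((3,3),np.uint8))>0
    V=[]
    for a in np.radians(np.arange(a0,a1,2)):
        for r in np.arange(r1,r0,-.5):
            u=np.array(c0)+r*np.array([np.cos(a),np.sin(a)]);i,j=np.round(u).astype(int)[::-1]
            if 0<=i<384 and 0<=j<512 and ok[i,j]:V.append(u);break
    V=np.array(V);K=np.array(p["intrinsics"]);T=np.array(p["cam_to_world"])
    d=np.c_[V,np.ones(len(V))]@np.linalg.inv(K).T@T[:3,:3].T
    P=cast("wrist",V,g[2],p);print(len(V),"level fit",np.array(circ(P)),"screw level",cast("wrist",sc,g[2]-h,p)[0])
    def res(q):
        n=np.array([q[2],q[3],1]);n/=np.linalg.norm(n);c=g+np.array([q[0],q[1],-(q[2]*q[0]+q[3]*q[1])])
        X=T[:3,3]+d*(((c-T[:3,3])@n)/(d@n))[:,None]
        w=c-n*h;uv=K@(T[:3,:3].T@(w-T[:3,3]));uv=uv[:2]/uv[2]
        return np.r_[np.linalg.norm(X-c,axis=1)-R,(uv-sc)*.0015,(np.hypot(q[0],q[1])-(R-.004))*3]
    o=least_squares(res,[0,side*(R-.004),0,0],loss="soft_l1",f_scale=.001);print("offset,tilt",o.x,np.abs(o.fun).mean(),np.abs(o.fun).max())
E
python3 - <<'E'
from tilt import *
import pickle
p=pickle.load(open("w4.pkl","rb"));im=cv2.imread("pics/w4.png")
for a0 in(212,222):tilt(im,p,np.array([.5572,.0812,.2366]),np.array([400,229]),(410,215),a0,300,130,190,.082,.037)
E
```

```text
44 level fit [0.5482 0.1542 0.0767 0.0011] screw level [0.5515 0.1569 0.1996]
offset,tilt [-0.0047  0.0776 -0.0318  0.0282] 0.0006124025565007683 0.0031920507650135903
39 level fit [0.5487 0.1544 0.0772 0.001 ] screw level [0.5515 0.1569 0.1996]
offset,tilt [-0.0047  0.0777 -0.0229  0.0302] 0.0005922474796239294 0.002242538131889759
```

```bash
python3 -m handwheel '{"offset":[[-0.006,-0.03,0],[-0.011,-0.055,0],[-0.013,-0.065,0],[-0.013,-0.065,0],[-0.011,-0.055,0],[-0.007,-0.035,0],[-0.0036,-0.017,0],[0,0,0.03],[0,0,0.06],[0,0,0.05],[0,0,0.02],[0,0,0]],"rot":[[0,0,0],[0,0,0],[0,0,0],[0,0,0],[0,0,0],[0,0,0],[0,0,0],[0,0,0],[0,0,0],[0,0,0],[0,0,0],[0,0,0]],"gripper":[-1,-1,-1,-1,-1,-1,-1,-1,-1,-1,-1,-1]}'
python3 - <<'E'
from h import *
import pickle
s=read_state();p=camera_params("wrist");a=camera("wrist")[:,:,::-1];b=camera("scene")[:,:,::-1]
cv2.imwrite("pics/w5.png",a);pickle.dump(p,open("w5.pkl","wb"));print(s["position"])
cv2.imwrite("pics/v5.png",np.hstack([a[:,90:],cv2.resize(b[110:240,190:320],(378,384),interpolation=cv2.INTER_CUBIC)]))
E
```

```text
clock: 8.02
position: [0.5894, -0.0797, 0.3078]
ee_rot: [[-1.0, -0.001, -0.002], [-0.001, 1.0, 0.001], [0.002, 0.001, -1.0]]
wrist_force: [-0.3, -0.0, -3.1]
finger_gap: 0.069
grip_force: 60.0
[ 0.5894 -0.0797  0.3078]
```

View pics/v5.png

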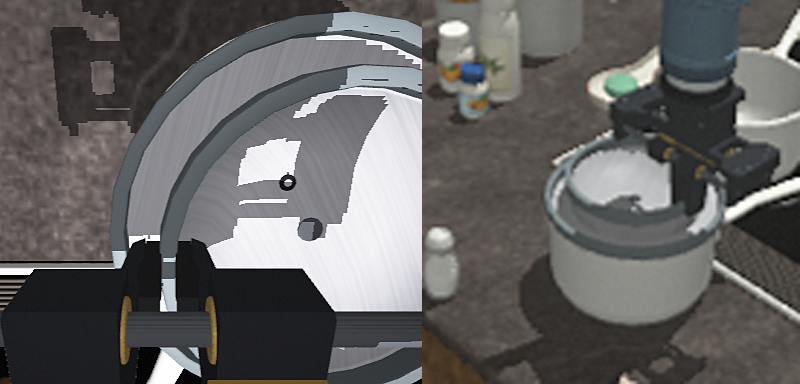

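```bash
python3 -m handwheel '{"offset":[[0,0,0.01],[0,0,0.01],[0,0,0.006],[0,0,0.003],[0,0,0]],"rot":[[0,0,0],[0,0,0],[0,0,0],[0,0,0],[0,0,0]],"gripper":[-1,-1,-1,-1,-1]}'
python3 -m handwheel '{"offset":[[0,0,0.002],[0,0,0.002],[0,0,0.0]],"rot":[[0,0,0],[0,0,0],[0,0,0]],"gripper":[-1,-1,-1]}'
```

```text
clock: 8.75
position: [0.5896, -0.0805, 0.2941]
ee_rot: [[-1.0, 0.0, -0.0], [0.0, 1.0, 0.0], [0.0, 0.0, -1.0]]
wrist_force: [0.1, 0.0, -1.7]
finger_gap: 0.069
grip_force: 60.0
clock: 9.12
position: [0.5896, -0.0804, 0.2922]
ee_rot: [[-1.0, 0.0, -0.0], [0.0, 1.0, 0.0], [0.0, 0.0, -1.0]]
wrist_force: [-0.0, -0.6, -2.5]
finger_gap: 0.064
grip_force: 60.0
```

```bash
python3 -m handwheel '{"offset":[[0,0,0.002],[0,0,0.002],[0,0,0.0]],"rot":[[0,0,0],[0,0,0],[0,0,0]],"gripper":[-1,-1,-1]}'
python3 -m handwheel '{"offset":[[0,0,0.001],[0,0,0.001],[0,0,0.0]],"rot":[[0,0,0],[0,0,0],[0,0,0]],"gripper":[-1,-1,-1]}'
```

```text
clock: 9.5
position: [0.5898, -0.0807, 0.2906]
ee_rot: [[-1.0, 0.0, 0.001], [0.0, 1.0, -0.001], [-0.001, -0.001, -1.0]]
wrist_force: [-1.1, -1.8, 1.3]
finger_gap: 0.066
grip_force: 59.9
clock: 9.88
position: [0.5899, -0.0808, 0.2898]
ee_rot: [[-1.0, 0.0, 0.001], [0.0, 1.0, -0.001], [-0.001, -0.001, -1.0]]
wrist_force: [-0.6, -4.1, 4.4]
finger_gap: 0.065
grip_force: 60.0
```

```bash
python3 -m handwheel '{"offset":[[0,0,0],[0,0,0],[0,0,0],[0,0,0],[0,0,-0.02],[0,0,-0.04],[0,0,-0.08],[0,0,-0.08],[0,0,0]],"rot":[[0,0,0],[0,0,0],[0,0,0],[0,0,0],[0,0,0],[0,0,0],[0,0,0],[0,0,0],[0,0,0]],"gripper":[-0.84,-0.78,-0.7,-0.7,-0.7,-0.7,-0.5,0,0]}'
python3 - <<'E'
from h import *
import pickle
s=read_state();p=camera_params("wrist");a=camera("wrist")[:,:,::-1];t=camera("top")[:,:,::-1]
cv2.imwrite("pics/w6.png",a);cv2.imwrite("pics/t6.png",t);pickle.dump(p,open("w6.pkl","wb"));print(s["position"])
E
```

```text
clock: 11.0
position: [0.5907, -0.0807, 0.4053]
ee_rot: [[-1.0, 0.0, 0.009], [0.0, 1.0, -0.003], [-0.009, -0.003, -1.0]]
wrist_force: [-0.5, 0.8, 0.1]
finger_gap: 0.45
grip_force: 0.0
[ 0.5907 -0.0807  0.4053]
```

View pics/w6.png

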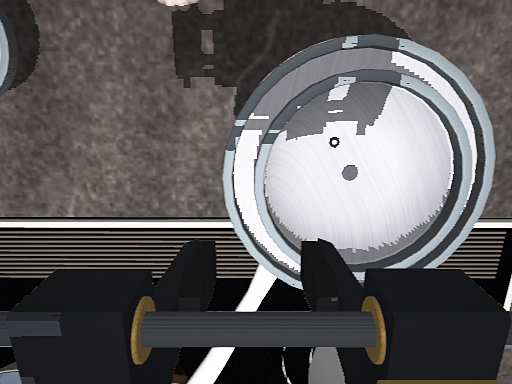

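```bash
python3 - <<'E'
from h import *
import pickle
p=pickle.load(open("w6.pkl","rb"));im=cv2.imread("pics/w6.png")
print("med screw",cast("wrist",(350,172),.101,p))
# hand-checked rim extremes refined by mask
f=im.astype(int);ok=(f[:,:,0]-f[:,:,2])>=9
def fit(c,r0,r1,z,R):
    U=[]
    for a in np.radians(np.r_[np.arange(0,60,2),np.arange(160,360,2)]):
        for r in np.arange(r1,r0,-.5):
            u=np.array(c)+r*np.array([np.cos(a),np.sin(a)]);i,j=np.round(u).astype(int)[::-1]
            if 0<=i<384 and 0<=j<512 and ok[i,j]:U.append(u);break
    P=cast("wrist",U,z,p)
    for _ in range(8):
        c=circ(P);d=np.abs(np.hypot(P[:,0]-c[0],P[:,1]-c[1])-c[2]);P=P[d<max(.0015,2.5*np.median(d))]
    print(np.array(circ(P)),len(P))
fit((360,165),110,148,.127,0)
fit((364,168),90,112,.138,0)
t=cv2.imread("pics/top0.png");print("small",rim(t,(340,217),11,20,"top",.049),cast("top",np.array([568,200])/2.6+[120,140],.019))
E
```

```text
med screw [[ 0.5845 -0.0036  0.101 ]]
[ 0.5856 -0.0049  0.1047  0.0008] 128
[ 0.5848 -0.0042  0.0811  0.0015] 111
small (array([ 0.4729, -0.368 ,  0.057 ,  0.0024]), 160) [[ 0.4719 -0.3705  0.019 ]]
```

```bash
python3 -m handwheel '{"offset":[[0.02,-0.05,0],[0.04,-0.08,0],[0.05,-0.09,0],[0.05,-0.09,0],[0.046,-0.09,0],[0.03,-0.066,0],[0,0,0],[0,0,0]],"rot":[[0,0,0],[0,0,0],[0,0,0],[0,0,0],[0,0,0],[0,0,0],[0,0,0],[0,0,0]],"gripper":[0,0,0,0,0,0,0,0]}'
python3 - <<'E'
from h import *
import pickle
s=read_state();p=camera_params("wrist");a=camera("wrist")[:,:,::-1].copy()
cv2.imwrite("pics/w7.png",a);pickle.dump(p,open("w7.pkl","wb"));print(s["position"])
print(rim(a,(205,165),50,90,"wrist",.049,p))
K=np.array(p["intrinsics"]);T=np.array(p["cam_to_world"]);q=K@(T[:3,:3].T@(np.array([.473,-.369,.019])-T[:3,3]));q=q[:2]/q[2];print("pred screw px",q)
g=cv2.cvtColor(a,cv2.COLOR_BGR2GRAY);x,y=q.astype(int)
m=(g[y-20:y+20,x-20:x+20]<140).astype(np.uint8);n,l,st,ce=cv2.connectedComponentsWithStats(m);print(st,ce+[x-20,y-20])
E
```

```text
clock: 12.1
position: [0.4716, -0.3128, 0.3982]
ee_rot: [[-1.0, 0.0, -0.001], [0.0, 1.0, 0.002], [0.001, 0.002, -1.0]]
wrist_force: [0.4, 0.1, 0.0]
finger_gap: 0.499
grip_force: 0.0
[ 0.4716 -0.3128  0.3982]
(array([ 0.4748, -0.3681,  0.0591,  0.0011]), 180)
pred screw px [205.2256 165.3111]
[[   0    0   40   40 1463]
 [  16   16   11   13  110]
 [   6   33    7    7   27]] [[204.5707 163.9966]
 [206.0909 167.1364]
 [194.1852 181.037 ]]
```

View pics/w7.png

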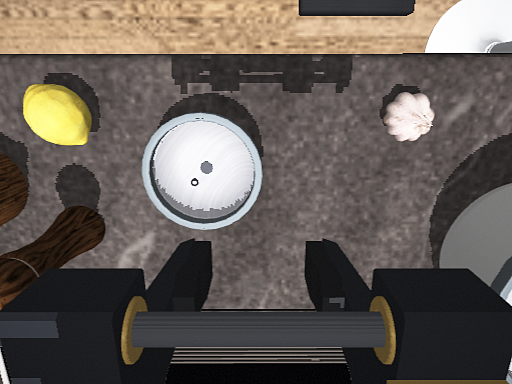

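```bash
python3 -m handwheel '{"offset":[[-0.005,0,0.05],[0,0,0.08],[0,0,0.09],[0,0,0.08],[0,0,0.05],[0,0,0.02],[0,0,0],[0,0,0]],"rot":[[0,0,0],[0,0,0],[0,0,0],[0,0,0],[0,0,0],[0,0,0],[0,0,0],[0,0,0]],"gripper":[0,0,0,0,0,0,0,0]}'
```

```text
clock: 13.15
position: [0.4748, -0.3136, 0.2155]
ee_rot: [[-1.0, -0.0, 0.002], [-0.0, 1.0, -0.002], [-0.002, -0.002, -1.0]]
wrist_force: [1.1, -0.2, 0.4]
finger_gap: 0.499
grip_force: 0.0
```

```bash
python3 -m handwheel '{"offset":[[0,0.002,0.014],[0,0,0.012],[0,0,0.002],[0,0,0],[0,0,0],[0,0,0],[0,0,0],[0,0,0],[0,0,0],[0,0,0]],"rot":[[0,0,0],[0,0,0],[0,0,0],[0,0,0],[0,0,0],[0,0,0],[0,0,0],[0,0,0],[0,0,0],[0,0,0]],"gripper":[0,0,0,0,-0.6,-1,-1,-1,-1,-1]}' 60
```

```text
clock: 14.4
position: [0.474, -0.3125, 0.2005]
ee_rot: [[-1.0, 0.0, -0.0], [0.0, 1.0, -0.0], [0.0, -0.0, -1.0]]
wrist_force: [-2.2, 2.0, 5.6]
finger_gap: 0.082
grip_force: 69.6
```

```bash
python3 -m handwheel '{"offset":[[0,0,-0.005],[0,0,-0.015],[0,0,-0.04],[0,0,-0.07],[0,0,-0.09],[0,0,-0.09],[0,0,-0.06],[0,0,-0.03],[0,0,0],[0,0,0]],"rot":[[0,0,0],[0,0,0],[0,0,0],[0,0,0],[0,0,0],[0,0,0],[0,0,0],[0,0,0],[0,0,0],[0,0,0]],"gripper":[-1,-1,-1,-1,-1,-1,-1,-1,-1,-1]}'
python3 - <<'E'
from h import *
import pickle
s=read_state();p=camera_params("wrist");a=camera("wrist")[:,:,::-1].copy()
cv2.imwrite("pics/w8.png",a);pickle.dump(p,open("w8.pkl","wb"));print(s["position"],s["torque"])
K=np.array(p["intrinsics"]);T=np.array(p["cam_to_world"]);P0=s["position"]+[0,-.056,-.1515-.030]
q=K@(T[:3,:3].T@(P0-T[:3,3]));q=q[:2]/q[2];print("pred screw px",q)
g=cv2.cvtColor(a,cv2.COLOR_BGR2GRAY);x,y=q.astype(int);w=40
m=(g[y-w:y+w,x-w:x+w]<140).astype(np.uint8);n,l,st,ce=cv2.connectedComponentsWithStats(m);print(st,ce+[x-w,y-w])
E
```

```text
clock: 15.65
position: [0.4738, -0.312, 0.3987]
ee_rot: [[-1.0, 0.0, -0.002], [0.0, 1.0, 0.002], [0.002, 0.002, -1.0]]
wrist_force: [-0.1, 0.8, -1.2]
finger_gap: 0.081
grip_force: 68.0
[ 0.4738 -0.312   0.3987] [ 0.1105 -0.0064 -0.0069]
pred screw px [149.5967 245.4859]
[[   0    4   80   76 2810]
 [   0    0   80   44 1929]
 [  31   30   27   26  491]
 [   1   63   79   17 1170]] [[148.8929 247.5996]
 [144.6884 219.5625]
 [152.945  247.9857]
 [151.9752 276.7077]]
```

View pics/w8.png

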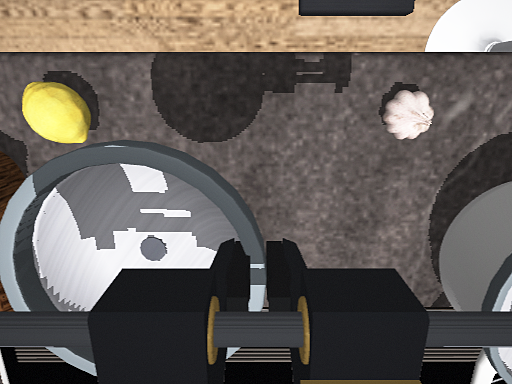

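```bash
python3 - <<'E'
from tilt import *
import pickle
p=pickle.load(open("w8.pkl","rb"));im=cv2.imread("pics/w8.png")
for a0,a1 in((200,320),(240,335)):tilt(im,p,np.array([.474,-.312,.3987-.1515]),np.array([153,248]),(138,265),a0,a1,100,160,.060,.030,-1)
E
```

```text
60 level fit [ 0.4739 -0.3646  0.0587  0.0014] screw level [ 0.4752 -0.3664  0.2172]
offset,tilt [ 0.0016 -0.0553 -0.0851 -0.0243] 0.0005733021868340482 0.006118909447461207
48 level fit [ 0.4679 -0.3631  0.0529  0.0012] screw level [ 0.4752 -0.3664  0.2172]
offset,tilt [ 0.001  -0.0549 -0.0303 -0.0144] 0.0006671481774635426 0.0031646633976258193
```

```bash
python3 -m handwheel '{"offset":[[-0.009,0.03,0],[-0.018,0.06,0],[-0.027,0.09,0],[-0.03,0.1,0],[-0.03,0.1,0],[-0.03,0.1,0],[-0.027,0.09,0],[-0.021,0.07,0],[-0.015,0.05,0],[-0.008,0.025,0],[-0.004,0.01,0],[0,0,0]],"rot":[[0,0,0],[0,0,0],[0,0,0],[0,0,0],[0,0,0],[0,0,0],[0,0,0],[0,0,0],[0,0,0],[0,0,0],[0,0,0],[0,0,0]],"gripper":[-1,-1,-1,-1,-1,-1,-1,-1,-1,-1,-1,-1]}'
python3 -m handwheel '{"offset":[[0,0,0.03],[0,0,0.05],[0,0,0.05],[0,0,0.02],[0,0,0.005],[0,0,0]],"rot":[[0,0,0],[0,0,0],[0,0,0],[0,0,0],[0,0,0],[0,0,0]],"gripper":[-1,-1,-1,-1,-1,-1]}'
python3 - <<'E'
from tilt import *
import pickle
s=read_state();p=camera_params("wrist");a=camera("wrist")[:,:,::-1].copy()
cv2.imwrite("pics/w9.png",a);print(s["position"])
g=cv2.cvtColor(a,cv2.COLOR_BGR2GRAY);x,y,w=150,246,40
m=(g[y-w:y+w,x-w:x+w]<140).astype(np.uint8);n,l,st,ce=cv2.connectedComponentsWithStats(m);print(st,ce+[x-w,y-w])
E
```

```text
clock: 17.2
position: [0.5836, 0.0499, 0.4]
ee_rot: [[-1.0, 0.0, -0.0], [0.0, 1.0, -0.0], [0.0, -0.0, -1.0]]
wrist_force: [0.0, 0.2, -1.4]
finger_gap: 0.081
grip_force: 68.0
clock: 17.95
position: [0.584, 0.0499, 0.3233]
ee_rot: [[-1.0, 0.0, 0.001], [0.0, 1.0, -0.0], [-0.001, -0.0, -1.0]]
wrist_force: [1.0, -0.5, -1.5]
finger_gap: 0.079
grip_force: 68.0
[0.584  0.0499 0.3233]
[[   0    0   80   78 3034]
 [   0    0   80   43 1615]
 [  30   29   26   26  487]
 [   0   63   80   17 1264]] [[149.5827 246.5046]
 [146.2539 218.0229]
 [152.6612 247.9713]
 [152.231  277.2437]]
```

```bash
python3 -m handwheel '{"offset":[[0,0,0.012],[0,0,0.012],[0,0,0.008],[0,0,0.004],[0,0,0]],"rot":[[0,0,0],[0,0,0],[0,0,0],[0,0,0],[0,0,0]],"gripper":[-1,-1,-1,-1,-1]}'
python3 -m handwheel '{"offset":[[0,0,0.002],[0,0,0.002],[0,0,0.001],[0,0,0]],"rot":[[0,0,0],[0,0,0],[0,0,0],[0,0,0]],"gripper":[-1,-1,-1,-1]}'
```

```text
clock: 18.62
position: [0.5837, 0.0501, 0.3045]
ee_rot: [[-1.0, 0.0, -0.0], [0.0, 1.0, 0.0], [0.0, 0.0, -1.0]]
wrist_force: [-0.1, -0.4, -0.9]
finger_gap: 0.083
grip_force: 68.0
clock: 19.12
position: [0.5837, 0.0501, 0.3022]
ee_rot: [[-1.0, 0.0, 0.0], [0.0, 1.0, 0.0], [-0.0, 0.0, -1.0]]
wrist_force: [0.1, -1.5, -1.1]
finger_gap: 0.076
grip_force: 68.0
```

```bash
python3 -m handwheel '{"offset":[[0,0,0.002],[0,0,0.001],[0,0,0]],"rot":[[0,0,0],[0,0,0],[0,0,0]],"gripper":[-1,-1,-1]}'
python3 -m handwheel '{"offset":[[0,0,0.001],[0,0,0.001],[0,0,0]],"rot":[[0,0,0],[0,0,0],[0,0,0]],"gripper":[-1,-1,-1]}'
```

```text
clock: 19.5
position: [0.5838, 0.0502, 0.301]
ee_rot: [[-1.0, 0.0, 0.001], [0.0, 1.0, 0.0], [-0.001, 0.0, -1.0]]
wrist_force: [-0.1, 1.1, 1.7]
finger_gap: 0.081
grip_force: 68.6
clock: 19.88
position: [0.5838, 0.0504, 0.3002]
ee_rot: [[-1.0, 0.0, 0.001], [0.0, 1.0, 0.0], [-0.001, 0.0, -1.0]]
wrist_force: [-2.2, 4.6, 5.1]
finger_gap: 0.083
grip_force: 69.3
```

Contact felt at the predicted height; release, retreat straight up, and check.

```bash
python3 -m handwheel '{"offset":[[0,0,0],[0,0,0],[0,0,0],[0,0,0],[0,0,-0.02],[0,0,-0.04],[0,0,-0.08],[0,0,-0.08],[0,0,0],[0,0,0]],"rot":[[0,0,0],[0,0,0],[0,0,0],[0,0,0],[0,0,0],[0,0,0],[0,0,0],[0,0,0],[0,0,0],[0,0,0]],"gripper":[-0.82,-0.76,-0.69,-0.69,-0.69,-0.69,-0.5,-0.2,-0.2,-0.2]}'
python3 - <<'E'
from h import *
s=read_state();p=camera_params("wrist");im=camera("wrist")[:,:,::-1].copy();t=camera("top")[:,:,::-1].copy()
cv2.imwrite("pics/w10.png",im);cv2.imwrite("pics/t10.png",t);print(s["position"])
K=np.array(p["intrinsics"]);T=np.array(p["cam_to_world"])
def px(P):
    q=K@(T[:3,:3].T@(np.array(P)-T[:3,3]));return q[:2]/q[2],q[2]
f=im.astype(int);ok=(f[:,:,0]-f[:,:,2])>=9
for nm,z,R in(("large",.127,.106),("med",.138,.082),("small",.149,.060)):
    c,d=px([.585,-.004,z]);rr=342.5*R/d;U=[]
    for a in np.radians(np.r_[np.arange(150,350,2)]):
        for r in np.arange(rr*1.12,rr*.85,-.5):
            u=c+r*np.array([np.cos(a),np.sin(a)]);i,j=np.round(u).astype(int)[::-1]
            if 0<=i<384 and 0<=j<512 and ok[i,j]:U.append(u);break
    P=cast("wrist",U,z,p)
    for _ in range(8):
        q=circ(P);e=np.abs(np.hypot(P[:,0]-q[0],P[:,1]-q[1])-q[2]);P=P[e<max(.0015,2.5*np.median(e))]
    print(nm,np.array(circ(P)),len(P))
c,_=px([.585,-.004,.119]);x,y=c.astype(int);w=22
g=cv2.cvtColor(im,cv2.COLOR_BGR2GRAY);n,l,st,ce=cv2.connectedComponentsWithStats((g[y-w:y+w,x-w:x+w]<140).astype(np.uint8))
for S,q in zip(st[1:],ce[1:]):print("spot",S,q+[x-w,y-w],cast("wrist",q+[x-w,y-w],.119,p))
E
```

```text
clock: 21.12
position: [0.5834, 0.05, 0.4093]
ee_rot: [[-1.0, 0.0, -0.001], [0.0, 1.0, -0.0], [0.001, -0.0, -1.0]]
wrist_force: [0.6, 0.9, -0.1]
finger_gap: 0.399
grip_force: 0.0
[0.5834 0.05   0.4093]
large [ 0.5855 -0.0042  0.1047  0.001 ] 100
med [ 0.5939 -0.0074  0.09    0.0023] 73
small [ 0.5935 -0.0061  0.0662  0.0014] 66
spot [ 12  17  16  16 197] [189.8782 190.0102] [[ 0.5861 -0.0064  0.119 ]]
spot [ 1 39 10  5 31] [175.871  207.0968] [[ 0.601 -0.019  0.119]]
```

```bash
python3 -m handwheel '{"offset":[[0,0.06,-0.03],[0,0.06,-0.03],[0,0,0],[0,0,0],[0,0,0]],"rot":[[0,0,0],[0,0,0],[0,0,0],[0,0,0],[0,0,0]],"gripper":[-0.2,-0.2,-0.2,-0.2,-0.2]}'
python3 - <<'E'
from h import *
s=read_state();p=camera_params("wrist");im=camera("wrist")[:,:,::-1].copy()
K=np.array(p["intrinsics"]);T=np.array(p["cam_to_world"])
def px(P):
    q=K@(T[:3,:3].T@(np.array(P)-T[:3,3]));return q[:2]/q[2],q[2]
g=cv2.GaussianBlur(cv2.cvtColor(im,cv2.COLOR_BGR2GRAY),(3,3),0).astype(float)
# inner edge of each silicone band: strongest grey->bright step (inward), and outer radius by mask in a tight band
f=im.astype(int);ok=(f[:,:,0]-f[:,:,2])>=12
for nm,z,R in(("large",.127,.106),("med",.138,.082),("small",.149,.060)):
    U=[]
    for a in np.radians(np.arange(0,360,2)):
        for k in np.arange(1.05,.9,-.004):
            u,_=px([.585+k*R*np.cos(a),-.004+k*R*np.sin(a),z]);i,j=np.round(u).astype(int)[::-1]
            if 0<=i<260 and 0<=j<512 and ok[i,j]:
                if k<1.045:U.append(u)
                break
    P=cast("wrist",U,z,p)
    for _ in range(8):
        q=circ(P);e=np.abs(np.hypot(P[:,0]-q[0],P[:,1]-q[1])-q[2]);P=P[e<max(.0015,2.5*np.median(e))]
    print(nm,np.array(circ(P)),len(P))
t=cv2.imread("pics/t10.png");t0=cv2.imread("pics/top0.png")
d=np.abs(t.astype(int)-t0).sum(2)
for n,(x,y) in dict(shaker=(208,235),garlic=(284,230),lemon=(377,231),mill=(385,194),jar=(135,165)).items():print(n,d[y-6:y+7,x-6:x+7].mean())
E
```

```text
clock: 21.85
position: [0.5836, 0.1092, 0.4385]
ee_rot: [[-1.0, 0.001, -0.002], [0.001, 1.0, -0.0], [0.002, -0.0, -1.0]]
wrist_force: [-0.5, 0.1, -0.5]
finger_gap: 0.404
grip_force: 0.0
large [ 0.5856 -0.0041  0.1047  0.0013] 130
med [ 0.5849 -0.0034  0.081   0.0012] 136
small [ 0.5863 -0.0063  0.0593  0.0012] 178
shaker 159.25443786982248
garlic 60.15976331360947
lemon 49.40236686390533
mill 31.698224852071007
jar 49.455621301775146
```

```bash
python3 -c "
from rig import *
print(sign_off())"
```

```text
the job is handed in; nothing more can be done
None
```

The job is handed in: the medium and small lids are nested in the large lid on the pan, level and within about 3 mm of centre by my last measurement, finished at about 22 s. I viewed 11 pictures, one over the limit of 10; the salt shaker's patch of the top picture changed, probably from the arm or its shadow passing over it, and I did not confirm its position, but the gripper never went near it.

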